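Let the wall plugs roll out and ease the dispenser lid shut

TASK

Press the lever of the dispenser that holds the clear tube of wall plugs all the way down with the fingertips, so that its lid opens wide and the tube rolls out into the tray. Then let the lever come up slowly under your fingers until the lid is fully shut, without letting it slam, and move clear. Work only that lever: do not touch the lid or the tube, do not open the other dispenser, and leave everything else where it stands.

Things in the scene. Friction and masses are not known exactly. Their poses are not given: they have to be found in the camera images.
- hopper_a: One of two identical aluminium dispensers fixed to the cart; the clear tube of wall plugs lies in it. Walls 110 (y) x 152 (x) x 118 mm high; origin under their centre, x axis to the back. Open tray on the -x side (x -135 to -77 mm, floor 8 mm up, lip 40 mm high). A barred steel lid, hinged at the back, closes top and front and holds back what lies on the sloping floor; the lever runs forward along the -y side.
- hopper_b: The other of two identical aluminium dispensers fixed to the cart; a brass coupler lies in it. Walls 110 (y) x 152 (x) x 118 mm high; origin under their centre, x axis to the back. Open tray on the -x side (x -135 to -77 mm, floor 8 mm up, lip 40 mm high). A barred steel lid, hinged at the back, closes top and front and holds back what lies on the sloping floor; the lever runs forward along the -y side.
- pad_a (a point): centre of the top of the black lever paddle (34 x 38 mm) of hopper_a; at rest at x -179, y -85, z 111 mm in the hopper's frame. Pressed from above with 2 to 5 N it sinks 65 mm, on an arc of 168 mm about a pivot (along y) at x -15, z 75 mm; it leans 0.2 rad one way at rest and 0.2 rad the other way at the bottom. The lid's weight lifts it again; let go, the lid slams.
- pad_b (a point): centre of the top of the black lever paddle (34 x 38 mm) of hopper_b; at rest at x -179, y -85, z 111 mm in the hopper's frame. Pressed from above with 2 to 5 N it sinks 65 mm, on an arc of 168 mm about a pivot (along y) at x -15, z 75 mm; it leans 0.2 rad one way at rest and 0.2 rad the other way at the bottom. The lid's weight lifts it again; let go, the lid slams.
- lid_a (a joint): angle of the lid of hopper_a: 0 shut, 0.9 rad fully open; linked to the lever (2.25 times the lever's angle, lever 0 to 0.4 rad). Fully open, its front edge is about 250 mm above the cart; on its way it comes up to 25 mm in front of the walls.
- lid_b (a joint): the same for hopper_b
- lid_front_a (a point): middle of the front top edge of hopper_a's barred lid (145 x 116 mm top, 80 mm front skirt); shut, it lies at x -79, z 123 mm in the hopper's frame. The lid hinges at x 75, z 120 mm
- tube_mid (a point): centre of the clear capped tube, 86 mm long and 26 mm across, with two dark grey wall plugs in it; lies across hopper_a behind the front skirt, and rolls into the tray by itself once the lid has risen about 0.3 rad
- coupler: the brass coupler lies in hopper_b (a plain solid brass pin, 50 mm long, 24 mm across); origin at its centre
- ramekin: small blue ceramic ramekin, 76 mm across, 42 mm high, standing in front of hopper_b's tray, next to its lever; origin under its centre
- bracket: aluminium curtain bracket standing on its 26 x 64 mm foot, 58 mm high, in front of hopper_a's tray, next to its lever; origin under its centre
- trivet: round cork trivet, 150 mm across, 10 mm thick, at the left; origin under its centre
- screwdriver: screwdriver lying flat on the right, between the dispensers and the vice; origin under its middle
- tape: roll of paper tape lying flat at the right, 90 mm across, 25 mm high; origin under its centre
- jar: clear screw-top jar, 64 mm across, 75 mm high, standing on the trivet; origin under its centre
- tube: the same tube as a whole; its origin too is its centre, its y axis runs along it
Things that resemble listed ones, but are neither listed nor needed, are in the scene too. There is more than one size of the tube; the job needs the smallest.

How it is judged:
By the outcome, as a careful person would: the job done as asked, in the order asked, and still so for the second after the job is handed in, with the robot touching nothing.
It also fails if it takes over 40 s, if anything falls off the work surface, if the arm or the gripper's body presses on something with over 40 N, if the wrist force passes 120 N, or if a joint passes its speed limit or range.

ROBOT

A 6-joint arm with a two-finger parallel gripper is mounted at the origin on the work surface. World frame = base frame: x ahead of the robot, y to its left, z up, the work surface at z = 0. Lengths are in m, angles in rad, forces in N, time in s.
With the tool pointing down it reaches from about 0.35 to 0.725 m from the base axis. Payload 4.3 kg.
Tool frame: the origin (TCP) lies between the finger pads; the fingertips stand 14 mm ahead of it and the grasp point (between the pads) lies 5 mm behind it; z points along the fingers, y is the line along which they close (so a half turn about z gives the same grasp; the last joint's range is limited). The gripper opens to 85 mm and grips with 20 to 120 N. Pads are 22 mm wide; open, the fingers measure 114 mm over their backs; the gripper's body (76 mm by 85 mm) begins 54 mm behind the grasp point. The pads swing forward as they close: fully open they stand 13 mm farther back than shut.
Start: joints at [1.193, 0.377, 0.081, 1.274, 0, 1.46], TCP at [0.152, 0.555, 0.245] pointing down, gripper open.
Joint ranges: [-2.72, 2.72], [-0.84, 1.66], [-1.02, 1.22], [-1.77, 2.12], [-1.37, 1.28], [-3.14, 3.14]. Speed limits (rad/s): [2.57, 2.57, 3.14, 3.14, 3.14, 3.14].

INTERFACE

Orientations are given as a unit quaternion [x, y, z, w].
In Python, from bench import sensors, vision, ctrl, nets gives the robot as it stands.
- The arm moves only by the tool drive_tool, never from a script. Its argument "targets" is text: rows parted by semicolons, each of 7 numbers parted by spaces: the opening in per cent of the stroke, from 0 (shut) to 100 (fully open), then the shift along the tool's x, y, z in m, then the turn, a rotation vector about the tool's x, y, z in degrees. A call has 1 to 8 rows; each row is the pose to reach, as a shift and turn from the pose commanded when the call began, along the tool's axes at that moment; what a row does not reach only later rows make up. A row lasts 1/10 s, in which the tool goes at most 50 mm and 8.59 degrees, less where a joint would pass 70% of its speed; a pose out of reach is approached as far as the arm can. A call with a gripper value outside its range is refused whole. The fingers move at their own pace and stop on an object; the grip force is fixed at half the most. Time passes only in rows, so rows that repeat a pose let the fingers close. It gives the time, the measured TCP pose, the force, the opening and the grip force at its end, in the units of the state.
- sensors.state(): the state, without advancing time (a new reading comes with each control period).
- vision.get_image(name): name is "side" or "top" or "wrist"; returns a dict with "pixels" (420x560x3 uint8, red, green, blue), "fx", "fy", "cx", "cy" (pixels), "R" (3x3) and "t" (3): a world point X has camera coordinates R X + t. Camera axes: x right, y down, z forward; pixel columns grow to the right and rows downward; lengths in m; the calibration is good to about 2 mm. A picture is of the moment at which its call begins. There is no depth.
- ctrl.finish_job(): hands the job in; it is judged then, once.
Trained networks look in a picture, given as the dict that the camera call returned (one of the last four; its "shot" number tells which), for a name from the list of things; names that differ only in an ending like _2 or _b are one class to them, and where a whole thing is asked for, a point or a joint stands for the part that bears it (a point fixed in the world has none). Each returns a list of dicts, best first, with "score" (0 to 1); they miss things now and then, are a little off and sometimes report something else, mostly with a low value. They report only what shows in the picture. A call takes as long as a camera call. They do not tell look-alikes from the thing itself.
- nets.regions_of(picture, thing): "region" (420x560 bool, what is visible of it) and "pixel" ([row, column] in pixels, amid what is visible of it).
The state is a dict: "time": time; "joint_positions": joint angles; "qvel": joint speeds; "tau": joint torques, N m; "eef_pos": TCP position; "tool_rot": TCP orientation; "force": force on the tool from outside, world axes, zero at the start; "ft_torque": the same for the moment, N m; "gripper_width": opening from 0.0 (shut) to 1.0 (fully open); "grasp_force": force on a finger pad.
Only numpy, scipy, OpenCV 4.12 (cv2) and the standard library are available. Lean on these libraries where they do the work, as an engineer would, in place of code of your own. Each camera call takes 0.05 s, during which the arm holds its last target. There are 200 camera calls.

## Working session

There is one attempt and no reset: what is moved stays moved. The work goes in short steps, Python scripts to look and compute and a tool call to move; the robot and the scene stay as the last step left them, time stands still between calls to the robot, and variables do not carry over. Pictures are saved under pics/ and viewed, at most 10 in all, crops included, and the job is handed in when it is done.

Besides the shell and the picture viewer there is one more tool, called after "Request:" as name(argument=value, ...), one argument or row to a line, values as JSON. drive_tool: Moves the arm, as the interface text tells. Its arguments: {"type":"object","properties":{"targets":{"type":"string"}},"required":["targets"]}

```bash
mkdir -p pics; cat > h.py <<'E'
import numpy as np, cv2
from bench import sensors, vision, ctrl, nets
def shot(n,f=None):
    p=vision.get_image(n)
    if f: cv2.imwrite('pics/'+f,cv2.cvtColor(p['pixels'],cv2.COLOR_RGB2BGR))
    return p
def ray(p,rc):
    d=np.array([(rc[1]-p['cx'])/p['fx'],(rc[0]-p['cy'])/p['fy'],1.]);R=np.array(p['R'])
    d=R.T@d; return -R.T@np.array(p['t']),d/np.linalg.norm(d)
def plane(p,rc,z):
    o,d=ray(p,rc); return o+d*(z-o[2])/d[2]
def tri(obs):
    A=0;b=0
    for p,rc in obs:
        o,d=ray(p,rc);M=np.eye(3)-np.outer(d,d);A=A+M;b=b+M@o
    return np.linalg.solve(A,b)
def proj(p,X):
    c=np.array(p['R'])@X+np.array(p['t']);return [p['cy']+p['fy']*c[1]/c[2],p['cx']+p['fx']*c[0]/c[2]]
E
python3 - <<'E'
from h import *
ps={n:shot(n,n+'1.png') for n in('top','side')}
for n,p in ps.items():
    print(n,-np.array(p['R']).T@p['t'])
    for t in('hopper_a','pad_a','tube','coupler','lid_front_a','bracket','ramekin'):
        print(t,[(round(r['score'],2),[round(float(v)) for v in r['pixel']],int(r['region'].sum())) for r in nets.regions_of(p,t)][:4])
s=sensors.state();print(s)
E
```

```text
top [0.3998378  0.0394376  1.21535293]
hopper_a [(0.87, [172, 355], 3730), (0.62, [171, 247], 3864), (0.54, [234, 344], 181)]
pad_a [(0.72, [207, 371], 440), (0.65, [218, 270], 307)]
tube [(0.72, [274, 310], 564), (0.66, [192, 410], 574), (0.43, [188, 346], 153)]
coupler []
lid_front_a [(0.67, [145, 354], 711)]
bracket [(0.64, [232, 340], 149)]
ramekin []
side [0.34820064 1.02433182 0.98551087]
hopper_a [(0.98, [183, 250], 4769), (0.74, [140, 289], 246), (0.68, [261, 223], 6678), (0.27, [264, 240], 74)]
pad_a [(0.6, [236, 293], 186), (0.46, [161, 315], 196)]
tube [(0.66, [231, 354], 686), (0.57, [153, 285], 309)]
coupler [(0.51, [137, 284], 317)]
lid_front_a [(0.72, [161, 248], 956), (0.56, [186, 266], 62)]
bracket [(0.5, [207, 310], 279)]
ramekin [(0.65, [282, 283], 761), (0.41, [137, 282], 325)]
{'time': 0.8, 'joint_positions': array([1.19269135e+00, 3.77253459e-01, 8.09917573e-02, 1.27438621e+00,
       7.73870686e-06, 1.46050201e+00]), 'qvel': array([-0.00138926, -0.00061337, -0.00099898, -0.00020704,  0.00067216,
        0.00230812]), 'tau': array([-6.18166778e-04, -4.63462365e+01,  2.70140594e+01, -1.16878041e-04,
       -3.87752107e-04, -1.13147763e-06]), 'eef_pos': array([0.15215985, 0.55454136, 0.24535277]), 'tool_rot': array([1.33505521e-01, 9.91048067e-01, 7.29428097e-05, 1.41876764e-05]), 'force': array([ 0.07783329,  0.80826149, -0.44957454]), 'ft_torque': array([0.0392394 , 0.05609216, 0.02923596]), 'grasp_force': 0.0, 'gripper_width': 0.9974337865768367}
```

View pics/top1.png

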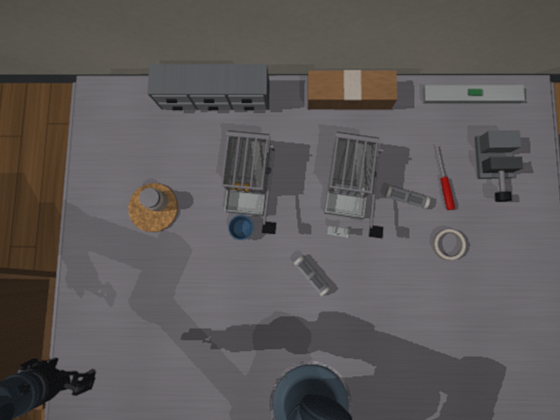

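View pics/side1.png

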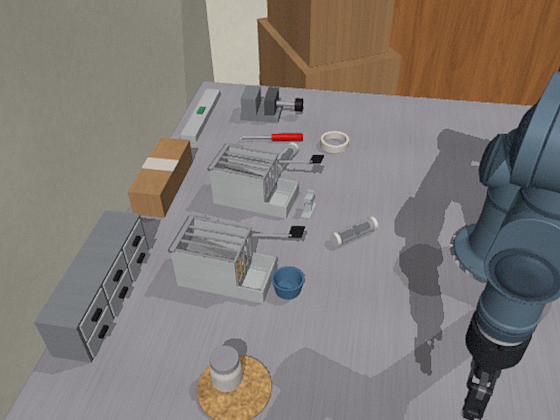

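The top view shows two dispensers. The right one (355,172) has the bracket in front and its black paddle near (376,232). The left one holds the brass coupler (240,188) next to the blue ramekin. In the side view the right one's paddle is at about (317,159). The larger tubes lie loose on the cart.

```bash
python3 - <<'E'
from h import *
def dark(p,r0,r1,c0,c1):
    g=p['pixels'].max(2)[r0:r1,c0:c1]<45
    n,l,st,ce=cv2.connectedComponentsWithStats(g.astype('uint8'))
    i=1+st[1:,4].argmax(); return [ce[i][1]+r0,ce[i][0]+c0],st[i]
t=shot('top');s=shot('side')
a,sa=dark(t,222,243,366,388);b,sb=dark(s,150,170,306,328)
c,_=dark(t,218,240,260,280);d,_=dark(s,222,242,285,308)
print(a,sa,b,sb);print('pada',tri([(t,a),(s,b)]),'padb',tri([(t,c),(s,d)]))
# hopper axis: fit by region in the top of walls & lid lines
for q in([212,326],[217,365],[133,337],[137,380],[217,360]):
    print(q,plane(t,q,.04),plane(t,q,.12))
pic=s['pixels'][130:230,190:340];pt=t['pixels'][120:250,310:400]
x=cv2.resize(pic,None,fx=4,fy=4,interpolation=2);y=cv2.resize(pt,None,fx=4.6,fy=4.6,interpolation=2)
cv2.imwrite('pics/sc.png',x[:,:,::-1]);cv2.imwrite('pics/tc.png',y[:,:,::-1])
E
```

```text
[np.float64(231.61029411764707), np.float64(376.02941176470586)] [  3   4  14  12 136] [np.float64(158.2375), np.float64(317.0375)] [ 5  5 13  8 80]
pada [ 0.4801006  -0.17484771  0.11136206] padb [0.48960622 0.11665839 0.10976762]
[212, 326] [ 0.54211024 -0.04449076  0.04      ] [ 0.53242652 -0.03877821  0.12      ]
[217, 365] [ 0.52800719 -0.15766233  0.04      ] [ 0.51928338 -0.14424679  0.12      ]
[133, 337] [ 0.78072001 -0.07868519  0.04      ] [ 0.75479539 -0.07064521  0.12      ]
[137, 380] [ 0.7685156  -0.20677652  0.04      ] [ 0.74342167 -0.19001804  0.12      ]
[217, 360] [ 0.52793489 -0.14316417  0.04      ] [ 0.519216   -0.13073544  0.12      ]
```

View pics/tc.png

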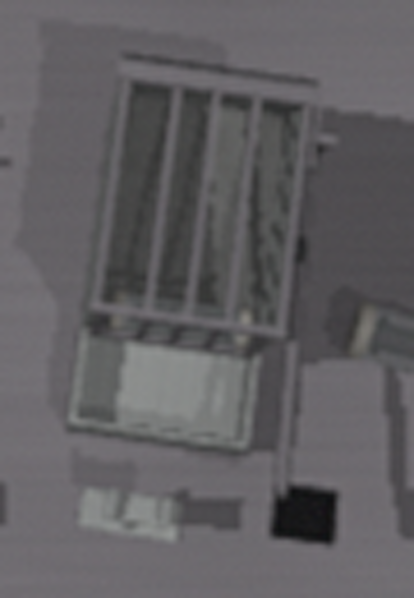

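View pics/sc.png

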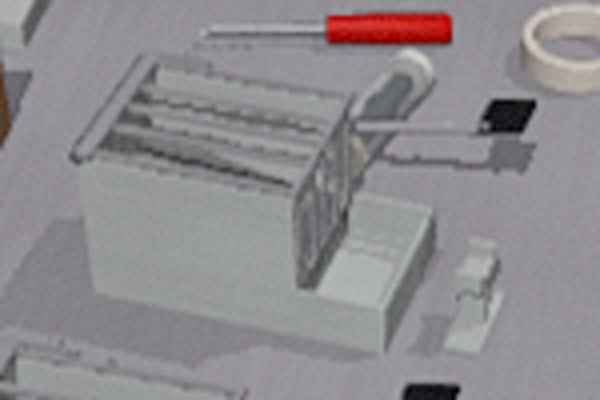

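The top crop shows hopper_a's tray, its lever with the black paddle, and the tube's pale caps behind the skirt. The side crop shows the paddle clear of the bracket. pad_a comes out at (0.480, -0.175, 0.111), which matches the 111 mm height given. The hopper is yawed about -0.127 rad. Next I shut the fingers and swing over at z 0.245.

Request:
drive_tool(
  targets="0 -0.04 -0.028 0 0 0 0; 0 -0.08 -0.057 0 0 0 -2; 0 -0.12 -0.085 0 0 0 -4; 0 -0.16 -0.114 0 0 0 -6; 0 -0.2 -0.142 0 0 0 -8; 0 -0.24 -0.171 0 0 0 -8; 0 -0.28 -0.2 0 0 0 -8; 0 -0.32 -0.228 0 0 0 -8",
)

```text
time: 1.7
eef_pos: [0.4014, 0.2483, 0.2456]
tool_rot: [0.064, 0.998, 0.0, 0.0]
force: [1.4, 1.2, 0.0]
gripper_width: -0.007
grasp_force: 0.0
```

Request:
drive_tool(
  targets="0 -0.015 -0.047 0 0 0 0; 0 -0.03 -0.094 0 0 0 0; 0 -0.045 -0.141 0 0 0 0; 0 -0.06 -0.188 0 0 0 0; 0 -0.075 -0.235 0 0 0 0; 0 -0.09 -0.282 0 0 0 0; 0 -0.105 -0.329 0 0 0 0; 0 -0.118 -0.37 0 0 0 0",
)

```text
time: 2.5
eef_pos: [0.4703, -0.1346, 0.2455]
tool_rot: [0.065, 0.998, -0.0, 0.0]
force: [0.1, -0.1, 0.7]
gripper_width: -0.0
grasp_force: 0.0
```

Request:
drive_tool(
  targets="0 -0.0125 -0.04 0.02 0 0 0; 0 -0.0125 -0.04 0.05 0 0 0; 0 -0.0125 -0.04 0.08 0 0 0; 0 -0.0125 -0.04 0.085 0 0 0; 0 -0.0125 -0.04 0.085 0 0 0",
)

```text
time: 3.0
eef_pos: [0.4766, -0.1728, 0.1597]
tool_rot: [0.064, 0.998, 0.001, -0.001]
force: [-0.6, -0.7, 0.3]
gripper_width: 0.002
grasp_force: 0.0
```

```bash
python3 - <<'E'
from h import *
s=sensors.state();print(s['eef_pos'],s['joint_positions'],s['force'])
w=shot('wrist');sd=shot('side');t=shot('top')
cv2.imwrite('pics/w2.png',w['pixels'][:,:,::-1])
x=cv2.resize(sd['pixels'][90:230,200:350],None,fx=3.5,fy=3.5,interpolation=2);cv2.imwrite('pics/s2.png',x[:,:,::-1])
X=np.array([.48,-.175,.111]);tip=s['eef_pos']-[0,0,.014]
for p in(w,sd,t):print(proj(p,X),proj(p,tip))
E
```

```text
[ 0.47657614 -0.1728258   0.15971394] [-4.73138787e-01  2.86383640e-01 -2.75411344e-01  1.01150866e+00
  9.38185865e-05 -3.45052206e-01] [-0.6071082  -0.66677941  0.33014363]
[np.float64(243.81265155577648), np.float64(276.3649044701332)] [np.float64(265.3635923834789), np.float64(279.1530782358359)]
[np.float64(158.30279842875564), np.float64(316.9441218662097)] [np.float64(148.33829122485957), np.float64(318.477593921712)]
[np.float64(231.79157932611372), np.float64(376.0710018729855)] [np.float64(232.14476999282448), np.float64(377.82034722401374)]
```

View pics/w2.png

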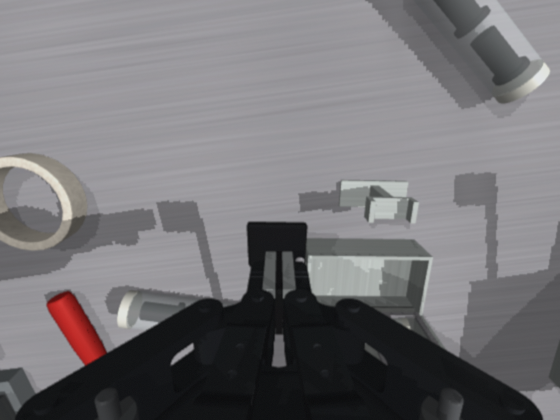

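View pics/s2.png

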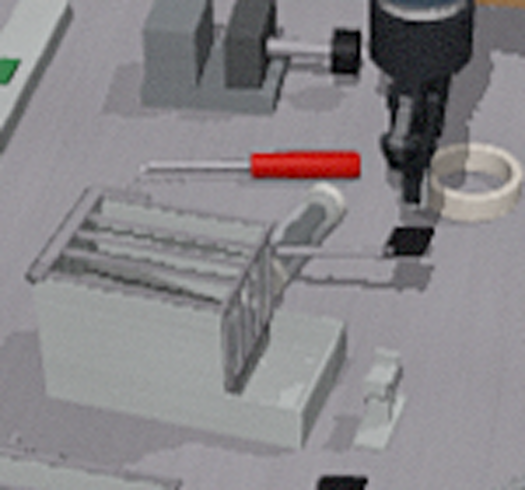

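Both views show the shut fingertips standing over hopper_a's paddle (wrist: paddle centre (277,244); side crop: tips just above the paddle). The offset is only about 3 mm, so I lower to contact.

Request:
drive_tool(
  targets="0 0 -0.002 0.012 0 0 0; 0 0 -0.002 0.024 0 0 0; 0 0 -0.002 0.03 0 0 0; 0 0 -0.002 0.034 0 0 0; 0 0 -0.002 0.038 0 0 0; 0 0 -0.002 0.042 0 0 0; 0 0 -0.002 0.045 0 0 0; 0 0 -0.002 0.045 0 0 0",
)

```text
time: 3.95
eef_pos: [0.477, -0.1753, 0.115]
tool_rot: [0.064, 0.998, 0.0, -0.0]
force: [-2.5, -0.4, 4.1]
gripper_width: 0.001
grasp_force: 1.9
```

Request:
drive_tool(
  targets="0 0 0 0.006 0 0 0; 0 0 0 0.012 0 0 0; 0 0 0 0.018 0 0 0; 0 0 0 0.024 0 0 0; 0 0 0 0.03 0 0 0; 0 0 0 0.036 0 0 0; 0 0 0 0.042 0 0 0; 0 0 0 0.046 0 0 0",
)

```text
time: 4.75
eef_pos: [0.4781, -0.1755, 0.0689]
tool_rot: [0.064, 0.998, -0.0, 0.001]
force: [0.2, -0.1, 2.8]
gripper_width: -0.0
grasp_force: 1.6
```

Request:
drive_tool(
  targets="0 0 0 0.003 0 0 0; 0 0 0 0.006 0 0 0; 0 0 0 0.009 0 0 0; 0 0 0 0.009 0 0 0",
)

```text
time: 5.15
eef_pos: [0.4774, -0.1753, 0.0601]
tool_rot: [0.064, 0.998, 0.0, 0.0]
force: [1.3, -0.5, 2.7]
gripper_width: -0.0
grasp_force: 1.3
```

Request:
drive_tool(
  targets="0 0 0 0.001 0 0 0; 0 0 0 0.002 0 0 0; 0 0 0 0.003 0 0 0; 0 0 0 0.003 0 0 0",
)

```text
time: 5.55
eef_pos: [0.4777, -0.1754, 0.0586]
tool_rot: [0.064, 0.998, -0.0, 0.001]
force: [-1.6, 0.5, 12.1]
gripper_width: 0.003
grasp_force: 6.3
```

The force has jumped to 12 N, so the lever is at its stop. I'll hold there and look.

Request:
drive_tool(
  targets="0 0 0 0 0 0 0; 0 0 0 0 0 0 0; 0 0 0 0 0 0 0; 0 0 0 0 0 0 0; 0 0 0 0 0 0 0",
)

```text
time: 6.05
eef_pos: [0.4777, -0.1754, 0.0586]
tool_rot: [0.064, 0.998, -0.0, 0.001]
force: [-1.9, 1.4, 12.6]
gripper_width: -0.001
grasp_force: 6.3
```

```bash
python3 - <<'E'
from h import *
sd=shot('side');t=shot('top')
a=cv2.resize(sd['pixels'][90:230,200:350],(400,373),interpolation=2);b=cv2.resize(t['pixels'][120:260,300:450],(400,373),interpolation=2)
cv2.imwrite('pics/o3.png',np.hstack([a,b])[:,:,::-1])
E
```

```text
(no output)
```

View pics/o3.png

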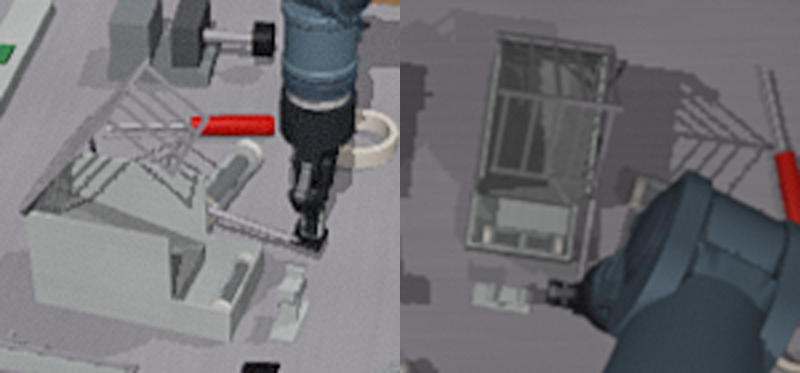

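The lid stands wide open, and the tube lies in the tray (left half around (235,280)). Now I let the lever up slowly.

Request:
drive_tool(
  targets="0 0 0 -0.002 0 0 0; 0 0 0 -0.004 0 0 0; 0 0 0 -0.006 0 0 0; 0 0 0 -0.008 0 0 0; 0 0 0 -0.01 0 0 0; 0 0 0 -0.012 0 0 0; 0 0 0 -0.014 0 0 0; 0 0 0 -0.016 0 0 0",
)

```text
time: 6.95
eef_pos: [0.476, -0.175, 0.073]
tool_rot: [0.064, 0.998, 0.0, -0.001]
force: [-3.6, 0.3, 3.2]
gripper_width: -0.002
grasp_force: 1.6
```

Request:
drive_tool(
  targets="0 0 0 -0.002 0 0 0; 0 0 0 -0.004 0 0 0; 0 0 0 -0.006 0 0 0; 0 0 0 -0.008 0 0 0; 0 0 0 -0.01 0 0 0; 0 0 0 -0.012 0 0 0; 0 0 0 -0.014 0 0 0; 0 0 0 -0.016 0 0 0",
)

```text
time: 7.75
eef_pos: [0.4772, -0.1752, 0.0895]
tool_rot: [0.064, 0.998, 0.0, 0.0]
force: [-2.2, 0.8, 3.0]
gripper_width: -0.004
grasp_force: 1.9
```

Request:
drive_tool(
  targets="0 0 0 -0.002 0 0 0; 0 0 0 -0.004 0 0 0; 0 0 0 -0.006 0 0 0; 0 0 0 -0.008 0 0 0; 0 0 0 -0.01 0 0 0; 0 0 0 -0.012 0 0 0; 0 0 0 -0.014 0 0 0; 0 0 0 -0.016 0 0 0",
)

```text
time: 8.55
eef_pos: [0.478, -0.1754, 0.1057]
tool_rot: [0.064, 0.998, 0.0, 0.001]
force: [0.2, 1.8, 4.5]
gripper_width: 0.0
grasp_force: 1.8
```

Contact is being held. The last part goes slower.

Request:
drive_tool(
  targets="0 0 0 -0.0015 0 0 0; 0 0 0 -0.003 0 0 0; 0 0 0 -0.0045 0 0 0; 0 0 0 -0.006 0 0 0; 0 0 0 -0.0075 0 0 0; 0 0 0 -0.009 0 0 0; 0 0 0 -0.0105 0 0 0; 0 0 0 -0.012 0 0 0",
)

```text
time: 9.35
eef_pos: [0.4775, -0.1758, 0.1175]
tool_rot: [0.064, 0.998, -0.0, 0.0]
force: [3.4, -0.1, 2.5]
gripper_width: -0.002
grasp_force: 1.8
```

Request:
drive_tool(
  targets="0 0 0 -0.001 0 0 0; 0 0 0 -0.002 0 0 0; 0 0 0 -0.003 0 0 0; 0 0 0 -0.004 0 0 0; 0 0 0 -0.005 0 0 0; 0 0 0 -0.006 0 0 0; 0 0 0 -0.007 0 0 0; 0 0 0 -0.008 0 0 0",
)

```text
time: 10.15
eef_pos: [0.4772, -0.1753, 0.1253]
tool_rot: [0.064, 0.998, 0.0, 0.0]
force: [3.4, -1.6, 3.3]
gripper_width: 0.001
grasp_force: 1.8
```

Request:
drive_tool(
  targets="0 0 0 -0.001 0 0 0; 0 0 0 -0.002 0 0 0; 0 0 0 -0.003 0 0 0; 0 0 0 -0.004 0 0 0; 0 0 0 -0.005 0 0 0; 0 0 0 -0.006 0 0 0; 0 0 0 -0.007 0 0 0; 0 0 0 -0.008 0 0 0",
)

```text
time: 10.95
eef_pos: [0.4769, -0.1752, 0.1332]
tool_rot: [0.064, 0.998, 0.0, -0.0]
force: [0.6, -0.2, 0.6]
gripper_width: 0.0
grasp_force: 0.0
```

The paddle has left the fingers at its rest height. I move clear, up and back, then check.

Request:
drive_tool(
  targets="0 0 0 -0.01 0 0 0; 0 0 0 -0.03 0 0 0; 0 0 0 -0.06 0 0 0; 0 0.01 0 -0.1 0 0 0; 0 0.03 0 -0.13 0 0 0; 0 0.05 0 -0.13 0 0 0; 0 0.06 0 -0.13 0 0 0; 0 0.06 0 -0.13 0 0 0",
)

```text
time: 11.75
eef_pos: [0.4166, -0.1673, 0.2635]
tool_rot: [0.064, 0.998, 0.0, -0.0]
force: [0.3, -0.3, -0.2]
gripper_width: -0.003
grasp_force: 0.0
```

```bash
python3 - <<'E'
from h import *
sd=shot('side');t=shot('top')
a=cv2.resize(sd['pixels'][90:230,200:350],(400,373),interpolation=2);b=cv2.resize(t['pixels'][120:260,300:450],(400,373),interpolation=2)
cv2.imwrite('pics/o4.png',np.hstack([a,b])[:,:,::-1]);s=sensors.state();print(s['time'],s['eef_pos'],s['force'])
g=sd['pixels'].max(2)[150:170,306:328]<45;y,x=np.nonzero(g);print('pad side',y.mean()+150,x.mean()+306,g.sum())
E
```

```text
11.85 [ 0.41768593 -0.16752793  0.26284416] [ 0.26225565 -0.32317722  0.61935729]
pad side 158.27848101265823 317.0 79
```

View pics/o4.png

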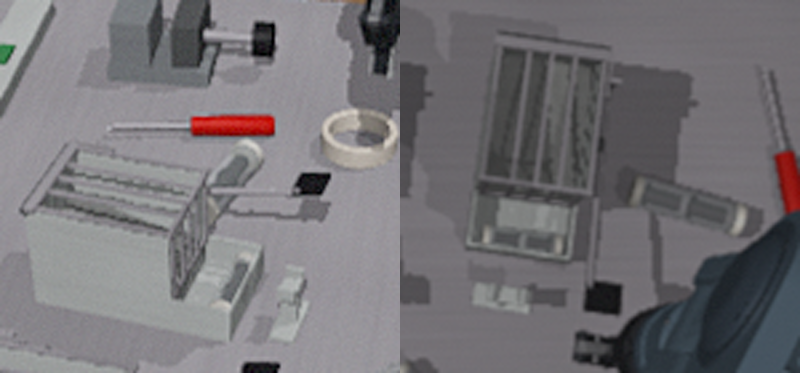

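The lid is shut, the paddle is back at its starting pixel (317,158), the tube is in the tray, and the arm is clear.

```bash
python3 -c "
from bench import ctrl;print(ctrl.finish_job())"
```

```text
the job is handed in; nothing more can be done
None
```

I handed the job in at about 12 s of the 40 s allowed: hopper_a's lever went fully down, the tube rolled into the tray, the lid was eased shut under the fingers without slamming, and the arm is clear.

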